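# Push a staining tray through the splash flap into the soak tub

### The job

Push the used staining tray off the deck so that it drops into the soak tub: hold the spring flap open with one finger and push the tray through with the other, without lifting the tray and without the tray bumping or rubbing the flap. Then let go so that the flap swings shut behind it, and leave the other things where they stand.

Things in the scene. Friction and masses are not known exactly. Their poses are not given: they have to be found in the camera images.
- station: Fixed steel wash station: deck, upright spring flap in a doorway open at the top, sunken tub behind. Origin: on the work surface under the middle of the doorway; x points through the flap from deck to tub, y left, z up (offsets elsewhere are in this frame, mm). Deck top 90 above the work surface, x -200 to 0, y -125 to 125. A low guide fence, 16 high, 6 thick, stands on the deck at y -78, x -185 to -15.
- deck_edge (a point): Middle of the deck's far edge, on the deck's top, under the doorway: x 0, y 0, z 90 mm of the station. Past it there is a drop into the tub.
- tub (a point): Centre of the soak tub's inner floor (x 77, y 0, z 6 mm of the station). White open tub, inside 154 mm along x (0 to 154) by 238 mm along y (-119 to 119), 84 mm deep, rims level with the deck.
- stop_post (a point): Top centre of the stop post at the doorway's right side: 14 mm square, at x -8, y -78 mm of the station, top 137 mm above the work surface.
- hinge (a point): The flap's vertical hinge line, at deck height: x 4, y 68 mm of the station. The hinge post, radius 7 mm, stands 12 mm before it at x -8, y 68, top 137 mm above the work surface.
- flap (a joint): Grey spring flap closing the doorway, pushed open away from the deck, over the tub: 0 = shut (along the station's y), grows as it opens, stop at 1.6 rad. Leaf from the hinge line at the left to 132 mm right of it, 4 mm thick, 95 to 131 mm above the work surface. Its spring shuts it when let go: closing torque 0.15 N m when shut plus 0.15 N m per rad of opening.
- flap_edge (a point): Middle of the flap's free right edge, 113 mm above the work surface, 132 mm from the hinge line.
- tray: Used white plastic staining tray standing on the deck in the right half, long side roughly towards the flap: an open-topped box 64 mm (its x, along the station's x within 0.12 rad) by 50 mm (its y) by 20 mm high, walls and floor 3 mm, about 60 g. Origin: centre of its underside.
- dye_jar: Small amber jar, 34 mm across, 42 mm high, loose at the left rear of the deck. Origin: centre of its underside. To be left alone.
- wash_bottle: White plastic wash bottle, 56 mm across, 130 mm high, on the bench beside the station. Origin: centre of its underside. To be left alone.
- beaker: Glass beaker, 70 mm across at the rim, 80 mm high, on the bench beside the station. Origin: centre of its underside. To be left alone.
- tip_box: Closed blue tip box with grey lid, 122 x 82 mm, 57 mm high, on the bench beside the station. Origin: centre of its underside. To be left alone.
Things that resemble listed ones, but are neither listed nor needed, are in the scene too. What is shaped like the tray but black or blue is not meant.

How it is judged:
On the way, in this order (a step that is already met when the one before it is completed fails the run):
1. a finger holds the flap open while the tray is still on the deck (value of joint flap above 0.4 rad and contact force between the fingers and flap above 0.2 N and x of tray in the frame of station below -0.005 m and height (world z) of tray above 0.08 m), for 0.1 s.
2. with the flap still held open by a finger, the tray is pushed over the deck's edge by a finger (value of joint flap above 0.6 rad and contact force between the fingers and flap above 0.2 N and contact force between the fingers and tray above 0.02 N and x of tray in the frame of station above 0 m).
At the end, for the whole second after the job is handed in: The tray rests inside the soak tub, lying or leaning any way up (its origin between the tub's walls and less than 50 mm above the work surface) and the flap is shut (within 0.05 rad) (x of tray in the frame of station between -0.003 and 0.157 m and y of tray in the frame of station between -0.122 and 0.122 m and height (world z) of tray below 0.05 m and linear speed of tray below 0.02 m/s and value of joint flap below 0.05 rad); the robot touches nothing.
It fails at once if the tray is lifted (more than 15 mm above the deck) (height (world z) of tray above 0.105 m).
It fails at once if the tray bumps or rubs the flap (more than 0.8 N) (contact force between tray and flap above 0.8 N).
It fails at once if a bystander is moved more than 20 mm (distance of any of dye_jar, wash_bottle, beaker, tip_box from where it was at the start of the episode above 0.02 m).
It also fails if it takes over 40 s, if anything falls off the work surface, if the arm or the gripper's body presses on something with over 40 N, if the wrist force passes 120 N, or if a joint passes its speed limit or range.

### The arm

A 6-joint arm with a two-finger parallel gripper is mounted at the origin on the work surface. World frame = base frame: x ahead of the robot, y to its left, z up, the work surface at z = 0. Lengths are in m, angles in rad, forces in N, time in s.
With the tool pointing down it reaches from about 0.35 to 0.975 m from the base axis. Payload 4.9 kg.
Tool frame: the origin (TCP) lies midway between the tips of the shut fingers; the grasp point (between the pads) lies 19 mm behind it; z points along the fingers, y is the direction in which the jaws open and shut (so a half turn about z gives the same grasp; the last joint's range is limited). The gripper opens to 85 mm and grips with 20 to 120 N. Pads are 22 mm wide; open, the fingers measure 114 mm over their backs; the gripper's body (76 mm by 85 mm) begins 54 mm behind the grasp point. The pads swing forward as they close: fully open they stand 13 mm farther back than shut.
Start: joints at [1.005, 0.053, 1.613, -0, 1.476, -0.119], TCP at [0.27, 0.564, 0.231] pointing down, gripper open.
Joint ranges: [-3.01, 3.01], [-1.01, 2.22], [0.06, 2.58], [-1.02, 4.17], [0.09, 2.62], [-3.14, 3.14]. Speed limits (rad/s): [2.57, 2.57, 3.14, 3.14, 3.14, 3.14].

### API

Orientations are given as a rotation vector (axis times angle).
In Python, from station import ctrl gives the robot as it stands.
- The arm moves only by the shell command python3 -m jog 'ROWS' [FORCE]. ROWS is JSON, one flat list of numbers, 7 for each row, row after row: the opening, from 0 (shut) to 1 (fully open), then the shift along the tool's x, y, z in m, then the turn, a rotation vector about the tool's x, y, z in degrees. A call has 1 to 10 rows; each row shifts and turns the commanded pose from where the row before left it, along the tool's axes as they then stand; what a row does not reach is not made up. A row lasts 1/8 s, in which the tool goes at most 62.5 mm and 10.7 degrees, less where a joint would pass 70% of its speed; a pose out of reach is approached as far as the arm can. A call with a gripper value outside its range is refused whole. The fingers move at their own pace and stop on an object; FORCE is the grip in N (left out, the last holds). Time passes only in rows, so rows that do not move let the fingers close. It gives the time, the measured TCP pose, the force and the opening at its end, in the units of the state.
- ctrl.get_obs(): the state, without advancing time (a new reading comes with each control period).
- ctrl.get_image(name): name is "side" or "top"; returns a dict with "image" (384x512x3 uint8, blue, green, red), "camera_matrix" (3x3 intrinsics, pixels), "rvec" (rotation vector, rad) and "tvec" (3), from world to camera coordinates, as OpenCV has them. Camera axes: x right, y down, z forward; pixel columns grow to the right and rows downward; lengths in m; the calibration is good to about 2 mm. A picture is of the moment at which its call begins. There is no depth.
- ctrl.finish_job(): hands the job in, once; it reports no verdict.
Trained networks look in a picture, given as the dict that the camera call returned (one of the last four; its "shot" number tells which), for a name from the list of things; names that differ only in an ending like _2 or _b are one class to them, and where a whole thing is asked for, a point or a joint stands for the part that bears it (a point fixed in the world has none). Each returns a list of dicts, best first, with "p" (0 to 1); they miss things now and then, are a little off and sometimes report something else, mostly with a low value. They report only what shows in the picture. A call takes as long as a camera call. They do not tell look-alikes from the thing itself.
- ctrl.boxes_of(target, picture): "box" ([centre column, centre row, width, height] in pixels, round what is visible of it).
The state is a dict: "t": time; "q": joint angles; "dq": joint speeds; "effort": joint torques, N m; "tool_pos": TCP position; "tool_rot": TCP orientation; "contact_force": force on the tool from outside, world axes, zero at the start; "wrist_torque": the same for the moment, N m; "opening": finger opening in m.
Only numpy, scipy, OpenCV 4.12 (cv2) and the standard library are available. Lean on these libraries where they do the work, as an engineer would, in place of code of your own. Each camera call takes 0.05 s, during which the arm holds its last target. There are 200 camera calls.

## Working session

There is one attempt and no reset: what is moved stays moved. The work goes in short steps, Python scripts to look and compute and a shell command to move; the robot and the scene stay as the last step left them, time stands still between calls to the robot, and variables do not carry over. Pictures are saved under pics/ and viewed, about 8 in all and at most 12, crops included, and the job is handed in when it is done.

```bash
ls; mkdir -p pics
python3 - <<'E'
from station import ctrl
import cv2,pickle
o=ctrl.get_obs();print({k:o[k] for k in('t','tool_pos','tool_rot','opening')})
for n in('side','top'):
    p=ctrl.get_image(n);cv2.imwrite(f'pics/{n}0.png',p['image']);pickle.dump(p,open(f'{n}0.pkl','wb'))
    for t in('tray','dye_jar','flap','station','stop_post','hinge','flap_edge','tub','deck_edge'):
        try:print(n,t,[(round(b['p'],2),[round(v) for v in b['box']]) for b in ctrl.boxes_of(t,p)][:4])
        except Exception as e:print(n,t,e)
E
```

```text
pics
{'t': 0.0, 'tool_pos': array([0.26972023, 0.56310788, 0.23005799]), 'tool_rot': array([-0.69589058, -3.06282632,  0.00307293]), 'opening': 0.0853776971615344}
side tray [(0.95, [284, 174, 31, 20]), (0.91, [351, 276, 36, 31]), (0.77, [276, 212, 36, 26])]
side dye_jar [(0.85, [260, 260, 22, 30])]
side flap [(0.75, [209, 214, 19, 64])]
side station [(0.62, [215, 243, 199, 137])]
side stop_post [(0.92, [215, 242, 198, 137])]
side hinge [(0.57, [218, 241, 196, 139]), (0.53, [276, 213, 31, 30]), (0.49, [210, 215, 24, 64]), (0.32, [124, 324, 87, 62])]
side flap_edge [(0.53, [209, 336, 36, 50]), (0.44, [216, 243, 202, 138])]
side tub [(0.86, [214, 239, 199, 139])]
side deck_edge [(0.6, [216, 243, 202, 141])]
top tray [(0.85, [198, 274, 23, 23]), (0.68, [226, 212, 17, 25]), (0.58, [300, 226, 26, 27])]
top dye_jar [(0.58, [181, 202, 15, 14]), (0.56, [228, 212, 16, 25])]
top flap [(0.53, [217, 163, 48, 7])]
top station [(0.56, [217, 179, 104, 136])]
top stop_post [(0.63, [216, 181, 106, 141])]
top hinge [(0.57, [218, 179, 108, 137])]
top flap_edge [(0.55, [216, 164, 45, 8])]
top tub [(0.63, [216, 178, 99, 135])]
top deck_edge [(0.96, [219, 179, 103, 140])]
```

Run:
```python
import cv2
a=cv2.imread('pics/top0.png')[90:300,130:340];cv2.imwrite('pics/t1.png',cv2.resize(a,None,fx=2.8,fy=2.8,interpolation=cv2.INTER_CUBIC))
```

```text
(no output)
```

View pics/side0.png

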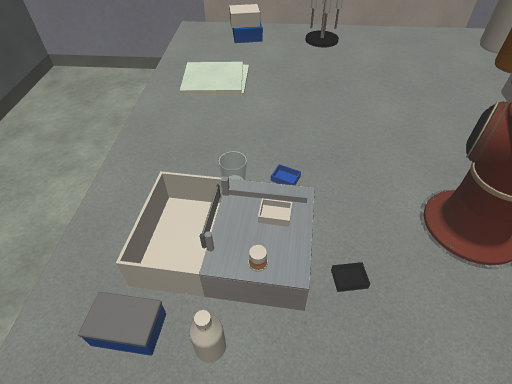

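View pics/t1.png

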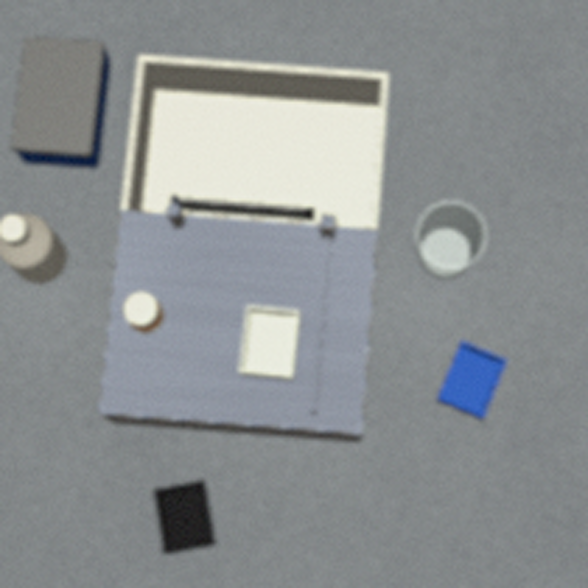

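The intended tray is the white one on the deck (side 276,212; top 226,212). The look-alikes are blue (side 284,174; top 298,226) and black (side 351,276; top 196,274), both off the deck. Next is a close crop to check the choice and read the corners.

Run:
```python
import cv2,numpy as np
a=cv2.imread('pics/top0.png')[155:245,180:272];a=cv2.resize(a,None,fx=6,fy=6,interpolation=cv2.INTER_CUBIC)
for i in range(0,90,10):
    cv2.putText(a,str(155+i),(0,i*6+4),0,.35,(0,0,255));cv2.line(a,(0,i*6),(8,i*6),(0,0,255));cv2.putText(a,str(180+i),(i*6,10),0,.35,(0,0,255));cv2.line(a,(i*6,0),(i*6,8),(0,0,255))
cv2.imwrite('pics/t2.png',a)
a=cv2.imread('pics/side0.png')[165:315,190:322];a=cv2.resize(a,None,fx=4,fy=4,interpolation=cv2.INTER_CUBIC)
for i in range(0,150,10):
    cv2.putText(a,str(165+i),(0,i*4+4),0,.35,(0,0,255));cv2.line(a,(0,i*4),(8,i*4),(0,0,255));cv2.putText(a,str(190+i),(i*4,10),0,.35,(0,0,255))
cv2.imwrite('pics/s2.png',a)
```

```text
(no output)
```

View pics/t2.png

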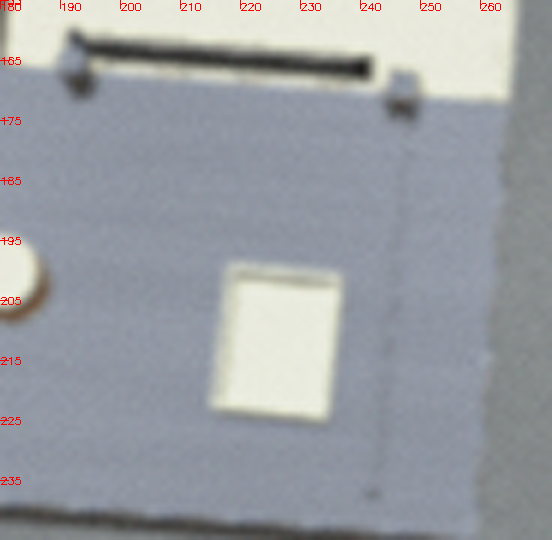

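View pics/s2.png

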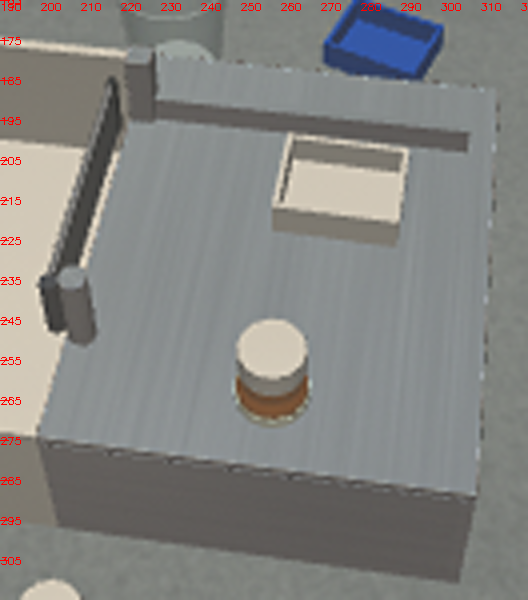

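```bash
cat > fit.py <<'E'
import pickle,numpy as np,cv2
from scipy.optimize import least_squares
C={n:pickle.load(open(n+'0.pkl','rb')) for n in('side','top')}
def proj(n,P):
    c=C[n];return cv2.projectPoints(np.array(P,float),c['rvec'],c['tvec'],c['camera_matrix'],None)[0].reshape(-1,2)
def pts(p,L):
    c,s=np.cos(p[2]),np.sin(p[2]);L=np.array(L,float)
    return np.c_[p[0]+c*L[:,0]-s*L[:,1],p[1]+s*L[:,0]+c*L[:,1],L[:,2]]
S={'top':[((-8,-78,137),(247.3,168.7)),((-8,68,137),(192.5,164.7)),((0,-125,90),(265,171.7)),((-200,-125,90),(259.5,244.2)),((4,-64,131),(241.7,165.3))],
'side':[((-200,-125,90),(313.7,187.5)),((-200,125,90),(308.7,288.5)),((0,125,90),(199.5,274.2)),((-8,-78,137),(225,178)),((-8,68,137),(208,232.7)),((-185,-75,106),(307,198.7))]}
T={'top':[((32,25,110),(218,199)),((32,-25,110),(237,200.3)),((-32,-25,110),(234.7,225)),((-32,25,110),(215,222.8))],
'side':[((32,-25,110),(262.5,198.5)),((-32,-25,110),(292,202.5)),((-32,25,110),(290.5,220.5)),((32,25,110),(258.5,217))]}
def fit(D,x0,show=True):
    f=lambda p:np.concatenate([(proj(n,pts(p,np.array([l for l,_ in D[n]])/1000))-np.array([u for _,u in D[n]])).ravel() for n in D])
    r=least_squares(f,x0,loss='soft_l1')
    if show:print(np.round(r.x,4),'\n',np.round(f(r.x).reshape(-1,2),1).tolist())
    return r.x
if __name__=='__main__':
    s=fit(S,[.5,.1,0]);t=fit(T,[.4,.0,0])
    c,si=np.cos(s[2]),np.sin(s[2]);d=t[:2]-s[:2]
    print('tray in station',c*d[0]+si*d[1],-si*d[0]+c*d[1],t[2]-s[2])
    for n in D if 0 else ('top','side'):
        print(n,fit({n:S[n]},s,False),fit({n:T[n]},t,False))
E
python3 fit.py
```

```text
[ 0.5843  0.0962 -0.079 ] 
 [[-0.8, -0.1], [-1.3, -0.5], [-0.9, -0.3], [-1.2, 0.5], [-0.1, -1.0], [1.2, -1.0], [0.3, -0.5], [-0.7, -1.3], [0.0, -0.6], [-0.1, 0.3], [0.7, -1.3]]
[ 0.4598  0.0747 -0.0856] 
 [[-0.9, -0.0], [-1.1, 0.3], [-1.1, -0.5], [-0.4, 0.1], [-0.3, -0.8], [0.7, -1.3], [-0.1, -0.6], [0.0, -0.9]]
tray in station -0.12238984509757928 -0.03123840710007168 -0.0066233028364733465
top [ 0.58318349  0.09424157 -0.07280407] [ 0.45973797  0.07236102 -0.09232142]
side [ 0.58463489  0.09807293 -0.07569791] [ 0.45980388  0.0770049  -0.08276552]
```

```bash
cat > h.py <<'E'
import numpy as np
from scipy.spatial.transform import Rotation as R
from station import ctrl
ST=np.array([.584,.0962]);YAW=-.078
def go(x,y,z,phi):
    """station TCP target mm, phi=tool-y angle in station deg -> shift in present tool axes (mm), turn about tool z (deg)"""
    o=ctrl.get_obs();Rt=R.from_rotvec(o['tool_rot']);c,s=np.cos(YAW),np.sin(YAW)
    w=np.array([ST[0]+(c*x-s*y)/1e3,ST[1]+(s*x+c*y)/1e3,z/1e3])
    ph=np.deg2rad(phi)+YAW;Y=np.array([np.cos(ph),np.sin(ph),0]);Z=np.array([0,0,-1.]);G=R.from_matrix(np.c_[np.cross(Y,Z),Y,Z])
    d=w-o['tool_pos'];print('t',o['t'],'world',np.round(w,4),'turn tool deg',np.round((Rt.inv()*G).as_rotvec(degrees=True),2))
    print('shift now axes mm',np.round(Rt.inv().apply(d)*1e3,1),'in target axes',np.round(G.inv().apply(d)*1e3,1))
def where():
    o=ctrl.get_obs();c,s=np.cos(YAW),np.sin(YAW);d=(o['tool_pos'][:2]-ST)*1e3
    Yt=R.from_rotvec(o['tool_rot']).as_matrix()[:,1]
    print('t',round(o['t'],2),'st xy',np.round([c*d[0]+s*d[1],-s*d[0]+c*d[1]],1),'z',round(o['tool_pos'][2]*1e3,1),'phi',round(np.rad2deg(np.arctan2(Yt[1],Yt[0])-YAW),1),'F',np.round(o['contact_force'],1),'open',round(o['opening']*1e3,1))
E
python3 -c "
from h import *
where();go(-180,-31,200,90)"; python3 -m jog '[0.2,0,0,0,0,0,-10.6,0.2,0,0,0,0,0,-10.6]'; python3 -c "
from h import *
where();go(-180,-31,200,90)"
```

```text
t 1.0 st xy [-349.4  441.5] z 231.3 phi 68.9 F [-1.1  0.8  0.9] open 85.2
t 1.0 world [0.4021 0.0793 0.2   ] turn tool deg [  0.     0.   -21.13]
shift now axes mm [-328.4 -379.7   31.3] in target axes [-169.4 -472.5   31.3]
t: 1.25
tool_pos: [0.27, 0.5636, 0.2313]
tool_rot: [-0.111, -3.14, 0.0]
contact_force: [0.4, -0.1, 0.2]
opening: 0.0519
t 1.25 st xy [-349.4  441.5] z 231.3 phi 90.4 F [ 0.4 -0.1  0.2] open 51.9
t 1.25 world [0.4021 0.0793 0.2   ] turn tool deg [-0.   -0.    0.42]
shift now axes mm [-166.  -473.7   31.3] in target axes [-169.4 -472.5   31.3]
```

```bash
python3 -m jog '[0.2,-0.0184,-0.0526,0.0035,0,0,0,0.2,-0.0184,-0.0526,0.0035,0,0,0,0.2,-0.0184,-0.0526,0.0035,0,0,0,0.2,-0.0184,-0.0526,0.0035,0,0,0,0.2,-0.0184,-0.0526,0.0035,0,0,0,0.2,-0.0184,-0.0526,0.0035,0,0,0,0.2,-0.0184,-0.0526,0.0035,0,0,0,0.2,-0.0184,-0.0526,0.0035,0,0,0,0.2,-0.0184,-0.0526,0.0035,0,0,-0.4]'>/dev/null; python3 -c "
from h import *
where();go(-182,-31,130,90)
import pickle
for n in('top','side'):
    p=ctrl.get_image(n);pickle.dump(p,open(n+'1.pkl','wb'));cv=__import__('cv2');cv.imwrite('pics/'+n+'1.png',p['image'])
import numpy as np,cv2
a=cv2.resize(cv2.imread('pics/top1.png')[140:290,160:300],None,fx=3,fy=3);b=cv2.resize(cv2.imread('pics/side1.png')[120:300,190:360],None,fx=2.1,fy=2.1)
h=max(a.shape[0],b.shape[0]);f=lambda i:cv2.copyMakeBorder(i,0,h-i.shape[0],0,0,0)
cv2.imwrite('pics/c1.png',np.hstack([f(a),f(b)]))"
```

```text
t 2.38 st xy [-182.9  -33.3] z 200.1 phi 90.5 F [0.9 0.4 0.1] open 16.9
t 2.375 world [0.4001 0.0795 0.13  ] turn tool deg [0.01 0.09 0.49]
shift now axes mm [-0.8  2.3 70.1] in target axes [-0.9  2.3 70.1]
```

View pics/c1.png

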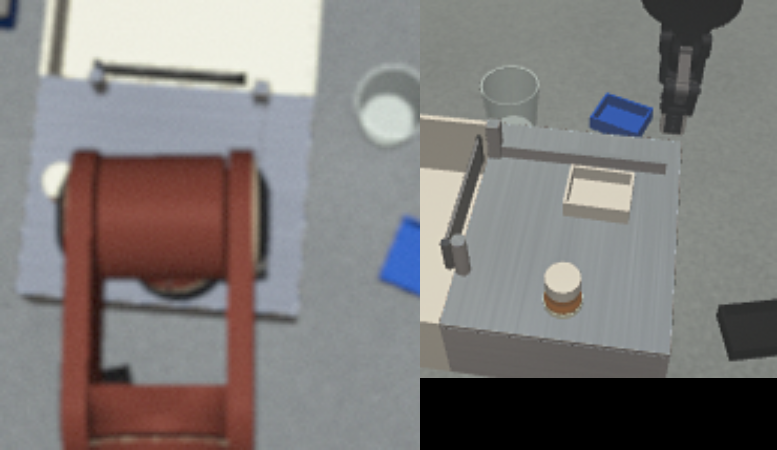

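The side view shows the tray at (598,192) in the composite, untouched. The closed-in fingers hover behind it at (673,125). The top view is blocked by the arm. Next I lower the fingers behind the tray.

```bash
python3 -m jog '[0.2,-0.0008,0.0023,0.04,0,0,0.5,0.2,0,0,0.04,0,0,0,0.2,0,0,0.023,0,0,0,0.2,0,0,0,0,0,0]'>/dev/null; python3 -c "
from h import *
import cv2
from fit import proj
where()
p=ctrl.get_image('side');cv2.imwrite('pics/s3.png',cv2.resize(p['image'][150:300,190:340],None,fx=4,fy=4,interpolation=2))
print(proj('side',[ctrl.get_obs()['tool_pos']]))"
```

```text
t 2.98 st xy [-184.4  -28.8] z 94.9 phi 90.0 F [0.5 0.2 0.5] open 17.0
[[305.09888898 216.9327745 ]]
```

View pics/s3.png

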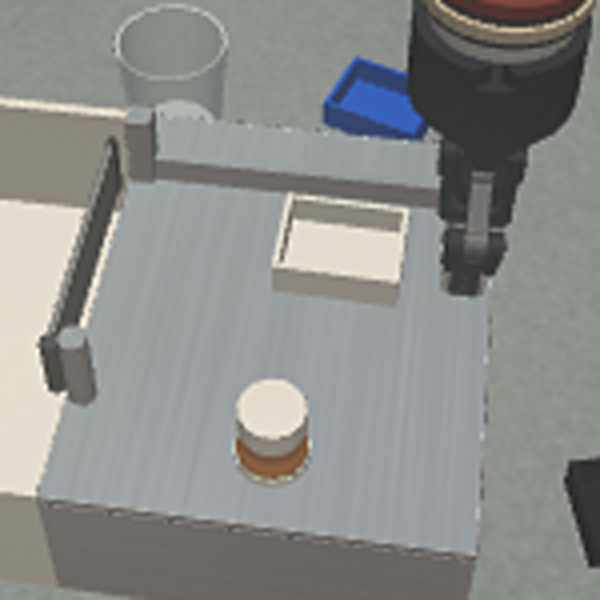

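```bash
python3 -m jog '[0.2,-0.008,-0.002,0,0,0,0,0.2,-0.010,0,0,0,0,0,0.2,-0.010,0,0,0,0,0,0.2,-0.010,0,0,0,0,0,0.2,-0.010,0,0,0,0,0,0.2,-0.010,0,0,0,0,0,0.2,-0.010,0,0,0,0,0,0.2,-0.010,0,0,0,0,0,0.2,-0.008,0,0,0,0,0,0.2,-0.004,0,0,0,0,0]'>/dev/null; python3 -c "
from h import *
import cv2
where()
p=ctrl.get_image('side');cv2.imwrite('pics/s4.png',cv2.resize(p['image'][150:300,190:340],None,fx=4,fy=4,interpolation=2))"
```

```text
t 4.28 st xy [-92.  -31.4] z 96.8 phi 90.0 F [-1.9  0.3  0.5] open 17.5
```

View pics/s4.png

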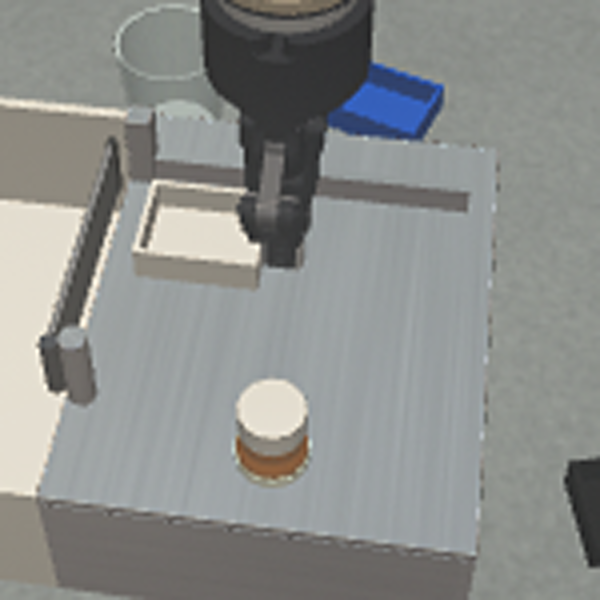

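Run:
```python
from fit import *
D={'side':[((32,-25,110),(228.75,195.75)),((32,25,110),(223.5,213)),((-32,25,110),(255,216.5))]}
t=fit(D,[.53,.07,-.08]);c,s=np.cos(-.078),np.sin(-.078)
d=t[:2]-[.584,.0962];print((c*d[0]+s*d[1])*1e3,(-s*d[0]+c*d[1])*1e3,t[2]+.078)
from h import go
go(-120,-31,200,40)
```

```text
[ 0.5309  0.0718 -0.0699] 
 [[-0.2, -0.6], [0.2, 0.3], [-0.0, 0.2]]
-51.04647501900365 -28.427995109364403 0.008098033991900705
t 4.325 world [0.4619 0.0746 0.2   ] turn tool deg [1.000e-02 2.000e-02 4.997e+01]
shift now axes mm [  28.2    0.4 -103.1] in target axes [  18.5  -21.4 -103.1]
```

```bash
python3 -m jog '[0.2,0.014,0,0,0,0,0,0.2,0.014,0,-0.03,0,0,0,1,0,0,-0.04,0,0,10,1,0,0,-0.02,0,0,10,1,0,0,0,0,0,10,1,0,0,0,0,0,10,1,0,0,0,0,0,10,1,0,0,0,0,0,0]'>/dev/null; python3 -c "
from h import *
where();go(-64,6,120,40)"
```

```text
t 5.33 st xy [-121.4  -31.3] z 186.6 phi 40.1 F [ 0.  -0.6  0.4] open 85.6
t 5.325 world [0.5207 0.1072 0.12  ] turn tool deg [-0.01 -0.01  0.1 ]
shift now axes mm [-8.5 68.  66.5] in target axes [-8.3 68.  66.6]
```

```bash
python3 -m jog '[1,-0.0042,0.034,0,0,0,0,1,-0.0042,0.034,0,0,0,0,1,0,0,0.04,0,0,0,1,0,0,0.027,0,0,0,1,0,0,0,0,0,0]'>/dev/null; python3 -c "
from h import *
import cv2
where();go(-64,6,85,40)
from fit import proj
o=ctrl.get_obs();Yt=R.from_rotvec(o['tool_rot']).as_matrix()[:,1]
for k in(-.05,.05):print((proj('side',[o['tool_pos']+k*Yt+[0,0,.013]])-[190,130])*4)
p=ctrl.get_image('side');cv2.imwrite('pics/s5.png',cv2.resize(p['image'][130:280,190:340],None,fx=4,fy=4,interpolation=2))"
```

```text
t 5.95 st xy [-65.5   5.6] z 116.9 phi 40.1 F [0.  0.2 0.6] open 85.4
t 5.95 world [0.5207 0.1072 0.085 ] turn tool deg [-0.3  -0.18  0.11]
shift now axes mm [-0.8  1.6 31.9] in target axes [-0.7  1.4 31.9]
[[307.2729899  290.66025388]]
[[129.40368333 374.92229768]]
```

View pics/s5.png

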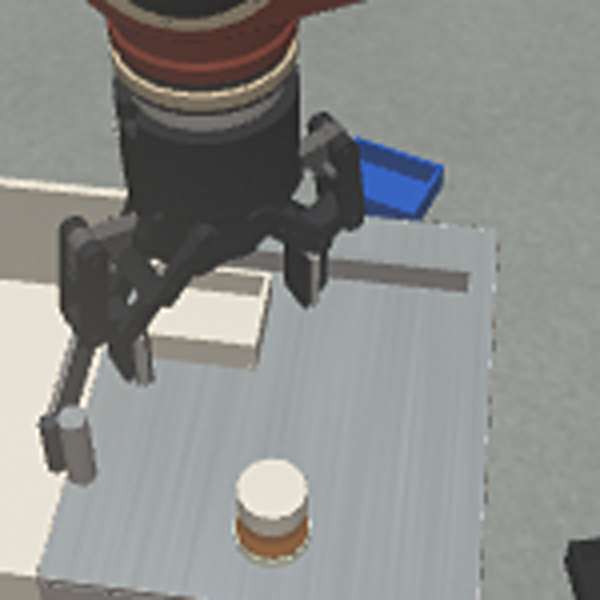

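```bash
python3 -m jog '[1,-0.0007,0.0014,0.014,0,0,0,1,0,0,0.013,0,0,0,1,0,0,0,0,0,0]'; python3 -m jog '[1,-0.0039,0.0046,0,0,0,0,1,-0.0039,0.0046,0,0,0,0,1,-0.0039,0.0046,0,0,0,0,1,-0.0039,0.0046,0,0,0,0]'; python3 -c "
from h import *
import cv2
where()
p=ctrl.get_image('side');cv2.imwrite('pics/s6.png',cv2.resize(p['image'][130:280,190:340],None,fx=4,fy=4,interpolation=2))"
```

```text
t: 6.38
tool_pos: [0.5222, 0.1071, 0.0914]
tool_rot: [-1.437, -2.791, 0.002]
contact_force: [-0.3, -0.3, -0.7]
opening: 0.0854
t: 6.88
tool_pos: [0.5469, 0.1055, 0.0932]
tool_rot: [-1.437, -2.791, 0.001]
contact_force: [-6.4, 2.6, 5.2]
opening: 0.0855
t 6.88 st xy [-37.7   6.4] z 93.2 phi 40.0 F [-6.4  2.6  5.2] open 85.5
```

View pics/s6.png

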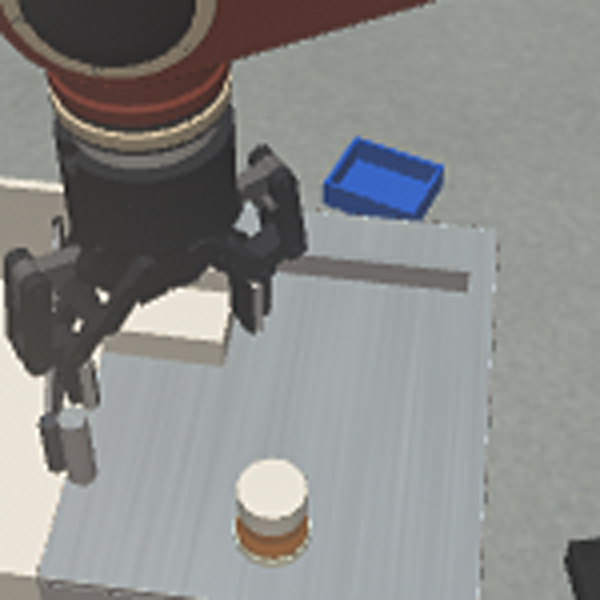

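The tray is now at about x −33 (near-left rim at 228,340 in the crop). Finger A has reached the leaf beside the hinge post, with a reaction of about 6 N. I'll continue in small steps and check the flap opening before the tray crosses the edge.

```bash
python3 -m jog '[1,-0.0039,0.0046,0,0,0,0,1,-0.0039,0.0046,0,0,0,0,1,-0.0026,0.003,0,0,0,0,1,0,0,0,0,0,0]'; python3 -c "
from h import *
import cv2,numpy as np
where()
p=ctrl.get_image('side');q=ctrl.get_image('top')
a=cv2.resize(p['image'][140:260,170:290],None,fx=4.5,fy=4.5,interpolation=2);b=cv2.resize(q['image'][120:220,175:265],None,fx=2.6,fy=2.6)
b=cv2.copyMakeBorder(b,0,a.shape[0]-b.shape[0],0,0,0)
cv2.imwrite('pics/s7.png',np.hstack([a,b]))"
```

```text
t: 7.42
tool_pos: [0.5615, 0.1041, 0.092]
tool_rot: [-1.435, -2.789, 0.004]
contact_force: [-7.8, 1.0, 2.4]
opening: 0.0854
t 7.42 st xy [-23.1   6.1] z 92.0 phi 40.0 F [-7.8  1.   2.4] open 85.4
```

View pics/s7.png

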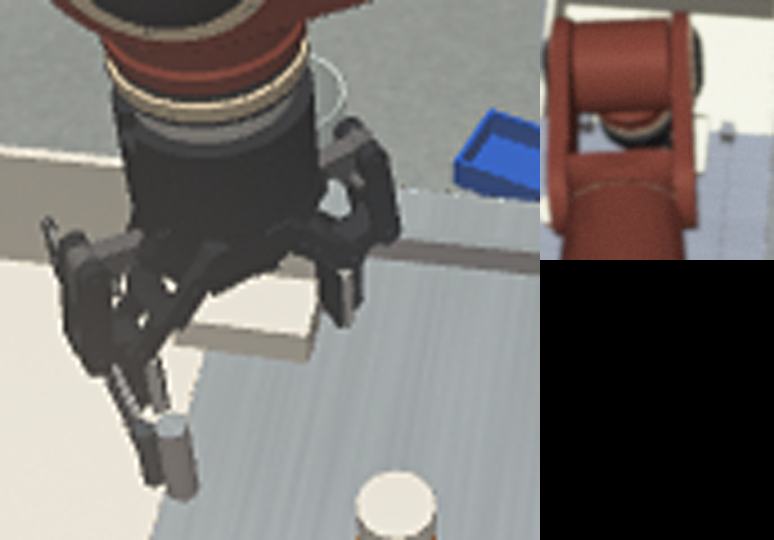

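Run:
```python
from fit import *
s=[.584,.0962,-.078]
for th in (.4,.5,.6,.7,.8,.9):print(th,proj('side',pts(s,[[.004+.132*np.sin(th),.068-.132*np.cos(th),.131]])).round(1))
for x in(-25,-20,-15,-10):print(x,proj('side',pts(s,[[(x-32)/1e3,-.005,.11],[(x-32)/1e3,-.055,.11]])).round(1).tolist())
```

```text
0.4 [[193.3 184.4]]
0.5 [[187.  185.8]]
0.6 [[180.8 187.6]]
0.7 [[174.8 189.8]]
0.8 [[168.9 192.5]]
0.9 [[163.2 195.6]]
-25 [[242.2, 214.7], [246.5, 196.5]]
-20 [[239.8, 214.4], [244.1, 196.2]]
-15 [[237.3, 214.1], [241.8, 196.0]]
-10 [[234.9, 213.9], [239.5, 195.7]]
```

The free edge at (45,220) gives a flap angle of about 0.62 rad. The tray is at about x −19 and still on the deck, so step 1 is met. Next I push it over the edge.

```bash
python3 -m jog '[1,-0.0039,0.0046,0,0,0,0,1,-0.0039,0.0046,0,0,0,0,1,-0.0039,0.0046,0,0,0,0,1,-0.0039,0.0046,0,0,0,0,1,-0.0039,0.0046,0,0,0,0,1,-0.0039,0.0046,0,0,0,0,1,-0.0039,0.0046,0,0,0,0,1,-0.0039,0.0046,0,0,0,0,1,-0.0039,0.0046,0,0,0,0,1,0,0,0,0,0,0]'; python3 -c "
from h import *
import cv2,numpy as np
where()
p=ctrl.get_image('side')
a=cv2.resize(p['image'][140:280,130:290],None,fx=4,fy=4,interpolation=2)
cv2.imwrite('pics/s8.png',a)"
```

```text
t: 8.78
tool_pos: [0.6163, 0.0981, 0.0913]
tool_rot: [-1.437, -2.79, 0.006]
contact_force: [-3.8, -5.3, -1.8]
opening: 0.085
t 8.78 st xy [32.   4.4] z 91.3 phi 40.0 F [-3.8 -5.3 -1.8] open 85.0
```

View pics/s8.png

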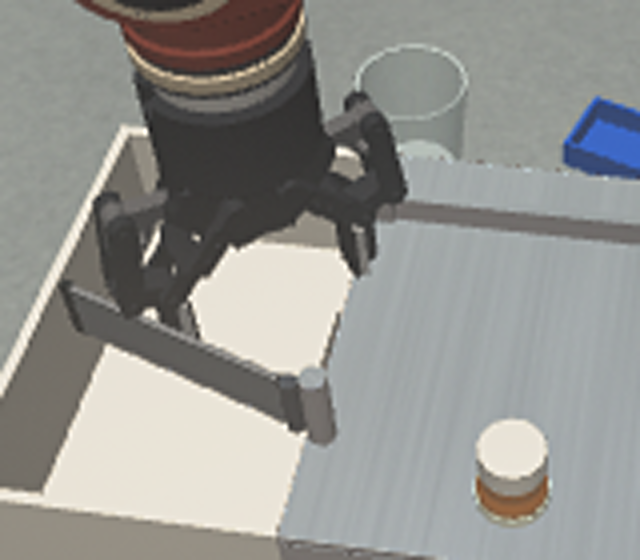

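The tray has left the deck and is below its edge (a sliver shows at 335,335). The leaf is held wide open. I'll retreat along the same line so the flap follows the finger shut, then lift.

```bash
python3 -m jog '[1,0.0051,-0.0061,0,0,0,0,1,0.0051,-0.0061,0,0,0,0,1,0.0051,-0.0061,0,0,0,0,1,0.0051,-0.0061,0,0,0,0,1,0.0051,-0.0061,0,0,0,0,1,0.0051,-0.0061,0,0,0,0,1,0.0051,-0.0061,0,0,0,0,1,0.0051,-0.0061,0,0,0,0,1,0.0051,-0.0061,0,0,0,0,1,0.0051,-0.0061,0,0,0,0]'>/dev/null;  python3 -m jog '[1,0.0051,-0.0061,0,0,0,0,1,0.0051,-0.0061,0,0,0,0,1,0,0,-0.03,0,0,0,1,0,0,-0.05,0,0,0,1,0,0,-0.05,0,0,0,1,0.032,-0.038,0,0,0,0,1,0.032,-0.038,0,0,0,0,1,0,0,0,0,0,0]'; python3 -c "
from h import *
import cv2,numpy as np
where()
p=ctrl.get_image('side');q=ctrl.get_image('top')
a=cv2.resize(p['image'][140:290,110:330],None,fx=2.2,fy=2.2,interpolation=2);b=cv2.resize(q['image'][90:250,160:280],None,fx=2.6,fy=2.6)
h=max(a.shape[0],b.shape[0]);f=lambda i:cv2.copyMakeBorder(i,0,h-i.shape[0],0,0,0)
cv2.imwrite('pics/s9.png',np.hstack([f(a),f(b)]))"
```

```text
t: 11.08
tool_pos: [0.4209, 0.1151, 0.2226]
tool_rot: [1.436, 2.793, 0.002]
contact_force: [1.0, 0.1, 0.2]
opening: 0.0854
t 11.07 st xy [-164.1    6.1] z 222.6 phi 40.0 F [1.  0.1 0.2] open 85.4
```

View pics/s9.png

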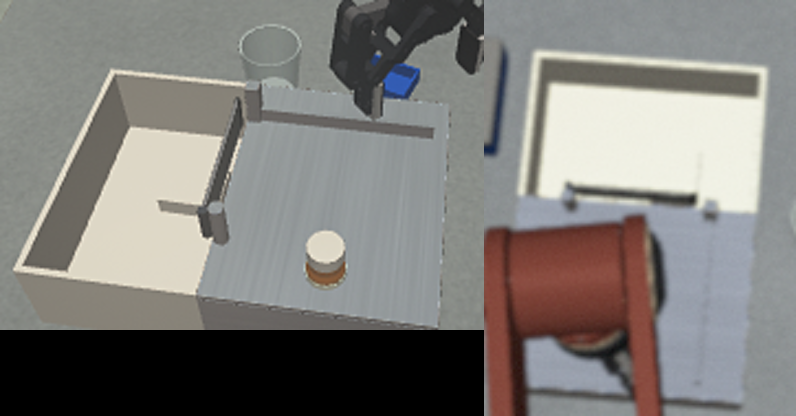

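```bash
python3 -c "
from h import *
where();print(ctrl.finish_job())"
```

```text
t 11.18 st xy [-161.6    6. ] z 223.4 phi 40.0 F [-0.2  0.7  0.7] open 85.9
the job is handed in; nothing more can be done
None
```

I pushed the white tray off the deck into the soak tub and handed the job in at 11.2 s of the 40 s limit; no verdict is reported.

- **Approach:** I first pushed the tray to about 50 mm short of the deck's far edge with both fingers nearly closed. Then I opened the gripper fully and turned it diagonally, so one finger held the flap and the other stood behind the tray.
- **Holding the flap:** With the tray still at about x −19 mm, the flap was open about 0.62 rad and the reaction on the tool was about 8 N. After that check I pushed the tray the rest of the way over the edge.
- **Letting go:** I backed out along the same line so the flap closed behind the finger, then lifted clear.
- **Last checks:** The final pictures show the tray low in the tub, the flap shut along the doorway and the dye jar and beaker in place. The force on the tool was about zero.
- **Not fully confirmed:**
  - I did not measure any contact between tray and flap. The geometry kept the leaf well clear of the tray's path.
  - The tray's final pose shows only partly: one side wall is visible in the side view, and the top view barely separates it from the white tub.
  - The wash bottle and tip box were not fully in the last crops, though the arm did not go near them while low.
  - The finger also met the flap with about 5 N upward at first contact, probably its sloped back on the leaf's top edge. This faded as the flap opened.

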